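# Find the 12 mm dam by pinching and lock it in the casting stand

### The arm

A 6-joint arm with a two-finger parallel gripper is mounted at the origin on a cart in front of the work surface, level with it; the furniture and walls round the work are solid. World frame = base frame: x ahead of the robot, y to its left, z up, the work surface at z = 0. Lengths are in m, angles in rad, forces in N, time in s.
With the tool pointing down it reaches from about 0.375 to 0.925 m from the base axis. Payload 5.7 kg.
Tool frame: the origin (TCP) lies midway between the tips of the shut fingers; the grasp point (between the pads) lies 19 mm behind it; z points along the fingers, x is the direction in which the jaws open and shut, and the axes are right-handed (so a half turn about z gives the same grasp; the last joint's range is limited). The gripper opens to 88 mm and grips with 3 to 60 N. Pads are 20 mm wide; open, the fingers measure 115 mm over their backs; the gripper's body (75 mm by 178 mm) begins 61 mm behind the grasp point.
Start: joints at [-1.396, 0.359, 1.51, -0, 1.272, -0.115], TCP at [0.171, -0.575, 0.223] pointing down, gripper open.
Joint ranges: [-2.97, 2.97], [-1.01, 2.36], [0.21, 2.38], [-0.96, 4.11], [0.2, 2.71], [-2.98, 2.98]. Speed limits (rad/s): [2.39, 2.39, 3.14, 3.14, 3.14, 3.14].

### API

Orientations are given as a unit quaternion [x, y, z, w].
In Python, from bench import move_ptp, servo_line, goto_joints, move_gripper, sleep, inverse_kinematics, capture, PlanningError, close_job, spot_in, silhouettes, current_clock, current_joint_pos, current_qvel, current_joint_torque, current_position, current_orientation, current_force, current_torque, current_finger_gap gives the robot as it stands. Calls block until the motion is done:
- move_ptp(position, orientation): joint-space move of the TCP to a pose.
- servo_line(position, orientation=None, rate=0.15, contact_N=None): straight line of the TCP; orientation=None keeps the orientation; rate is the mean speed in m/s. With contact_N (N) it stops when the force on the tool has changed by that much, and returns True; else False.
- goto_joints(angles): joint-space move.
- move_gripper(opening): finger opening in m; the grip force is fixed at half the most; returns when the fingers have stopped.
- sleep(seconds).
- inverse_kinematics(position, orientation): joint angles nearest the present ones, or None.
- capture(name): name is "side" or "top" or "wrist"; returns a dict with "image" (420x560x3 uint8, blue, green, red), "range_z" (420x560 float32, m along the optical axis (not along the pixel's ray), 0 where there is no reading), "intrinsics" (3x3 intrinsics, pixels), "R" (3x3) and "t" (3): a world point X has camera coordinates R X + t. Camera axes: x right, y down, z forward; pixel columns grow to the right and rows downward; lengths in m; the calibration is good to about 2 mm. A picture is of the moment at which its call begins.
A pose or a line that the arm cannot do raises PlanningError and nothing moves.
- close_job(): hands the job in, once; it reports no verdict.
Trained networks look in the newest picture that a camera, given by its name, has taken for a name from the list of things; names that differ only in an ending like _2 or _b are one class to them, and where a whole thing is asked for, a point or a joint stands for the part that bears it (a point fixed in the world has none). Each returns a list of dicts, best first, with "conf" (0 to 1); they miss things now and then, are a little off and sometimes report something else, mostly with a low value. They report only what shows in the picture. A call takes as long as a camera call.
- spot_in(camera, query): "xy" ([column, row] in pixels, amid what is visible of it).
- silhouettes(camera, query): "region" (420x560 bool, what is visible of it) and "xy" ([column, row] in pixels, amid what is visible of it).
Readings, each from a call of its own:
- current_clock(): time.
- current_joint_pos(): joint angles.
- current_qvel(): joint speeds.
- current_joint_torque(): joint torques, N m.
- current_position(): TCP position.
- current_orientation(): TCP orientation.
- current_force(): force on the tool from outside, world axes, zero at the start.
- current_torque(): the same for the moment, N m.
- current_finger_gap(): finger opening in m.
Only numpy, scipy, OpenCV 4.12 (cv2) and the standard library are available. Lean on these libraries where they do the work, as an engineer would, in place of code of your own. Each camera call takes 0.05 s, during which the arm holds its last target. There are 200 camera calls.

### The job

Three dam plates in the white rack look alike, but only one is 12 mm thick: find it by pinching the plates in their slots and reading the finger opening, and leave the other two in their slots. Lower the 12 mm dam, its cross pins over the gaps, into the slot of the casting stand, press it down on the sprung gasket by feel (the cradle's height is not known) without crushing the gasket or forcing anything, keep it pressed while you slide it away from the robot under the lips to the end, and let go so that it springs up and stays locked upright.

Things in the scene. Friction and masses are not known exactly. Their poses are not given: they have to be found in the camera images.
- rack: White fixed rack, 106 x 226 x 18 mm, origin centre of its underside. Its three slots, 70 mm apart, hold three grey plates ('dams'), one each, on edge: one is 9.5, one 12, one 14.5 mm thick, in any order. Plate: 80 mm tall, lower edge 8 mm and top 88 mm above the bench; lower 44 mm is 84 mm long, the tab above 56 mm long; about 90 g.
- slot_1 (a point): First slot of the rack (y = -70 mm), 18 mm wide, 89 mm long, with one dam plate standing lengthwise in it. Point: on the slot's middle, 48 mm above the bench, which is the plate's half height; the plate itself stands within 3 mm of it in x and y. x along the plate, y through its thickness, z up. Pinch the plate's tab across y: finger opening = thickness. 
- slot_2 (a point): Middle slot of the rack (y = 0 mm), 18 mm wide, 89 mm long, with one dam plate standing lengthwise in it. Point: on the slot's middle, 48 mm above the bench, which is the plate's half height; the plate itself stands within 3 mm of it in x and y. x along the plate, y through its thickness, z up. Pinch the plate's tab across y: finger opening = thickness. 
- slot_3 (a point): Third slot of the rack (y = +70 mm), 18 mm wide, 89 mm long, with one dam plate standing lengthwise in it. Point: on the slot's middle, 48 mm above the bench, which is the plate's half height; the plate itself stands within 3 mm of it in x and y. x along the plate, y through its thickness, z up. Pinch the plate's tab across y: finger opening = thickness. 
- stand: Fixed casting stand: dark base 150 x 76 x 8 mm, four 54 mm pillars, between them a white cradle with a slot along x, 14 mm wide, walls 8 mm thick. Origin: underside of base, below where a plate's middle goes in; x = sliding direction, z up. The cradle's level zero lies 24 to 34 mm above the bench, NOT reported: feel for it. All levels told elsewhere count from it.
- stand_entry (a point): Where a plate's middle goes down, 80 mm above the bench. Flared slot mouth: levels 30 to 43 mm, 25 mm wide at top. Each plate has two 6 mm cross pins 30 mm either side of its middle, 14 mm above its lower edge, out to 17 mm each way: they go down 14 mm wide gaps in the walls at x = -30 and 30 mm. From each gap a passage runs to +x under a lip 6 mm long; pins pass it once the plate's lower edge is below level 3 mm.
- stand_lock (a point): Where the middle of a locked plate stands: 18 mm along the stand's +x from stand_entry, 80 mm above the bench. Beyond each lip the passage rises into a notch 10 mm long, roof at level 23 mm, closed by an end wall: a plate slid 16 to 20 mm from the entry (20 is the end stop) springs up 3 mm or more into the notches when let go, and cannot slide back.
- gasket (a joint): Sprung rubber bar along the slot's bottom; value = how far it is pressed down (m), 0 when free, its top then at level 10 mm. It takes 2.4 N to start and 1.2 N more per mm, stroke 16 mm. The pins clear the lips when it is pressed 7 mm (11 N) or more; beyond 13 mm (18 N) it is crushed. Under a locked plate it stays pressed 4 mm.

How it is judged:
On the way, in this order (a step that is already met when the one before it is completed fails the run):
1. the 12 mm dam is lifted clear of the rack (z of dam_12mm_mid in the frame of rack above 0.08 m), for 0.1 s.
2. the 12 mm dam is in the stand's slot and presses the gasket down at least 7 mm (value of joint gasket above 0.007 m and horizontal distance between dam_12mm_mid and stand below 0.025 m), for 0.1 s.
At the end, for the whole second after the job is handed in: The 12 mm dam stands upright (within 7 degrees) in the stand's slot, its middle 13.5 to 22.5 mm along +x from the entry and within 6 mm of the slot's middle plane, held down by the notches so that the gasket stays pressed 2.5 to 5.8 mm, at rest and released (value of joint gasket between 0.0025 and 0.0058 m and x of dam_12mm_mid in the frame of stand between 0.0135 and 0.0225 m and y of dam_12mm_mid in the frame of stand between -0.006 and 0.006 m and angle between dam_12mm_mid's own z axis and vertical below 0.12 rad and velocity of joint gasket below 0.01 m/s); the robot touches nothing.
It fails at once if one of the other two dams is moved more than 25 mm from where it stood (distance of any of dam_14_5mm_mid, dam_9_5mm_mid from where it was at the start of the episode above 0.025 m).
It fails at once if the gasket is crushed: pressed more than 13 mm (value of joint gasket above 0.013 m).
It fails at once if the cradle is forced: a dam bears on it with more than 40 N (contact force between any of dam_14_5mm, dam_9_5mm, dam_12mm and cradle above 40 N).
It also fails if it takes over 72 s, if anything falls off the work surface, if the arm or the gripper's body presses on something with over 40 N, if the wrist force passes 120 N, or if a joint passes its speed limit or range.

## Working session

There is one attempt and no reset: what is moved stays moved. The work goes in short steps, each a Python script; the robot and the scene stay as the last script left them, time stands still between calls to the robot, and variables do not carry over. Pictures are saved under pics/ and viewed, about 8 in all and at most 12, crops included, and the job is handed in when it is done.

```bash
mkdir -p pics; ls; python3 - <<'E'
from bench import *
import cv2,numpy as np
a=[]
for n in ("top","side"):
    c=capture(n); np.savez(n+".npz",**c); a.append(c["image"])
    for q in ("rack","stand","slot_1","gasket"):
        try:
            for d in silhouettes(n,q)[:4]: print(n,q,round(d["conf"],2),np.round(d["xy"]),d["region"].sum())
        except Exception as e: print(n,q,repr(e)[:100])
    print(n,c["R"].round(3).tolist(),c["t"].round(3),c["intrinsics"][0])
cv2.imwrite("pics/top0.png",a[0]);cv2.imwrite("pics/side0.png",a[1])
print(current_clock(),current_finger_gap(),current_force())
E
```

```text
pics
top rack 0.79 [222. 221.] 2628
top stand 0.95 [363. 234.] 552
top slot_1 0.8 [223. 218.] 2559
top gasket 0.47 [378. 230.] 92
top [[-0.007, -1.0, -0.001], [-0.996, 0.007, -0.09], [0.09, 0.0, -0.996]] [0.013 0.557 0.951] [398.45419707   0.         284.19506853]
side rack 0.78 [237. 313.] 3113
side stand 0.84 [328. 180.] 516
side slot_1 0.81 [242. 317.] 2778
side gasket 0.56 [330. 168.] 58
side [[-0.899, -0.437, -0.017], [-0.287, 0.62, -0.731], [0.33, -0.652, -0.682]] [0.487 0.219 0.727] [405.64515538   0.         277.16257413]
0.5 0.08735931693629886 [-0.22506435 -0.77356403  0.02103014]
```

View pics/top0.png

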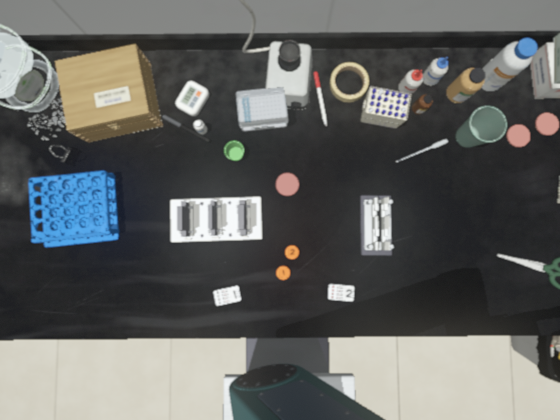

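View pics/side0.png

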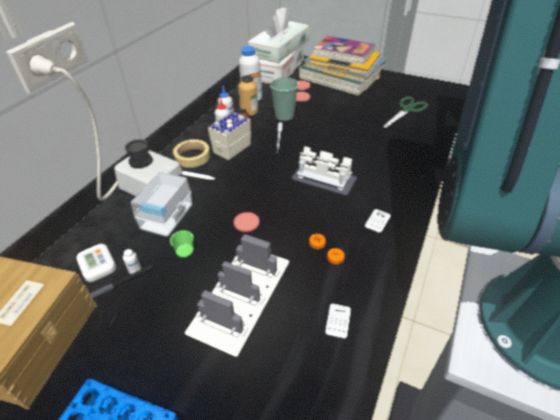

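Top view: the rack is at about (216,219), with three plates at columns 188, 218 and 247. The stand is at (377,225), long axis along image vertical, which is world x. Next I'll fit coarse poses from depth.

```bash
cat > h.py <<'E'
import numpy as np, cv2
def cloud(c):
    v,u=np.mgrid[:420,:560]; K=c["intrinsics"]; z=c["range_z"]
    P=np.stack([(u-K[0,2])/K[0,0]*z,(v-K[1,2])/K[1,1]*z,z],-1)
    W=(P-c["t"])@c["R"]; W[z==0]=np.nan
    return W
def pix(c,X):
    p=c["R"]@np.asarray(X)+c["t"]; p=c["intrinsics"]@p; return p[:2]/p[2]
def rect(W,m):
    r=cv2.minAreaRect(W[m][:,:2].astype(np.float32)*1000); return r,m.sum()
def at_z(c,u,v,z):
    K=c["intrinsics"]; d=c["R"].T@np.linalg.inv(K)@[u,v,1]; o=-c["R"].T@c["t"]
    return o+d*(z-o[2])/d[2]
E
python3 - <<'E'
from h import *
c=dict(np.load("top.npz")); W=cloud(c)
v,u=np.mgrid[:420,:560]
R=(u>155)&(u<275)&(v>185)&(v<255); S=(u>345)&(u<410)&(v>185)&(v<265)
g=c["image"].min(-1)
zz=W[...,2]
print("bench z",np.nanmedian(zz[R&(g<40)]))
print("rack",rect(W,R&(g>130)&(zz>0.008)&(zz<0.03)))
for z0,z1 in((.004,.015),(.04,.07)):print("stand",z0,rect(W,S&(zz>z0)&(zz<z1)), np.nanpercentile(zz[S],[5,50,95,99]))
T=R&(zz>.07)
n,l,st,ce=cv2.connectedComponentsWithStats(T.astype(np.uint8))
for i in range(1,n):
    if st[i,4]>20: print("plate",rect(W,l==i),np.median(W[l==i],0))
cv2.imwrite("pics/crop.png",cv2.resize(c["image"][180:270,340:415],None,fx=6,fy=6,interpolation=cv2.INTER_CUBIC))
E
```

```text
bench z nan
rack (((533.301025390625, 178.47756958007812), (105.18511962890625, 224.4580841064453), 1.142513394355774), np.int64(1816))
stand 0.004 (((519.2498779296875, -222.5111541748047), (144.7149200439453, 185.7847900390625), 87.75787353515625), np.int64(530)) [-0.00252522  0.00146387  0.06103068  0.07229356]
stand 0.04 (((517.2301025390625, -218.95091247558594), (57.28342056274414, 121.23403930664062), 89.51093292236328), np.int64(533)) [-0.00252522  0.00146387  0.06103068  0.07229356]
plate (((534.1976318359375, 179.00772094726562), (53.44375991821289, 9.634926795959473), 0.9109221696853638), np.int64(139)) [0.53396383 0.1782391  0.08775676]
plate (((534.215576171875, 108.15096282958984), (54.352928161621094, 13.720829010009766), 0.5470886826515198), np.int64(167)) [0.53438556 0.10782466 0.08808164]
plate (((531.4669189453125, 248.1670379638672), (55.008880615234375, 12.718432426452637), 0.8946460485458374), np.int64(175)) [0.53103649 0.24731627 0.08770275]
  return np.nanmean(a, axis, out=out, keepdims=keepdims)
```

View pics/crop.png

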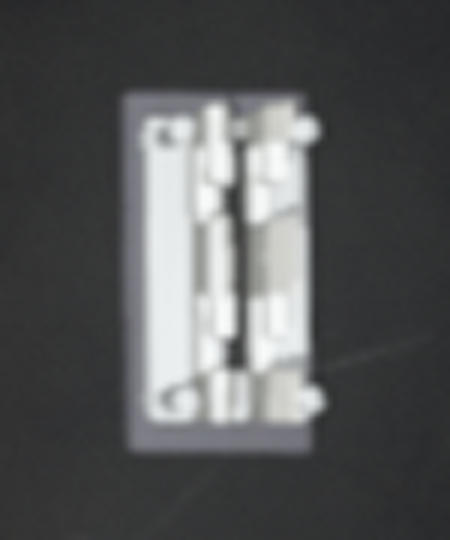

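Plates run along world x at y ≈ 0.108, 0.179 and 0.248. I'll take a closer wrist view of the stand, which is on the way, and then of the rack.

```bash
python3 - <<'E'
from bench import *
from h import *
from scipy.spatial.transform import Rotation as Ro
R0=Ro.from_matrix([[0,1,0],[1,0,0],[0,0,-1]])
for s in (0,180):
    q=(Ro.from_euler('z',s,degrees=True)*R0).as_quat()
    print(s,[np.round(inverse_kinematics(p,q),2).tolist() for p in ([.52,-.22,.25],[.533,.18,.25])])
qs=[(Ro.from_euler('z',s,degrees=True)*R0).as_quat() for s in (0,180)]
j=[inverse_kinematics([.533,.18,.25],q) for q in qs]
k=int(abs(j[1][5])<abs(j[0][5])); q=qs[k]; np.save("q.npy",q); print("use",k)
move_ptp([.50,-.22,.27],q)
c=capture("wrist"); np.savez("w_stand.npz",**c); cv2.imwrite("pics/ws.png",c["image"])
print(current_position(),pix(c,[.52,-.22,.06]),current_clock())
E
```

```text
0 [[-0.52, 0.28, 1.55, -0.0, 1.31, -2.09], [0.2, 0.28, 1.56, -0.0, 1.3, -1.37]]
180 [[-0.52, 0.28, 1.55, -0.0, 1.31, 1.05], [0.2, 0.28, 1.56, -0.0, 1.3, 1.77]]
use 0
[ 0.49976961 -0.22067327  0.26991981] [279.1071496  203.24422536] 2.3167
```

View pics/ws.png

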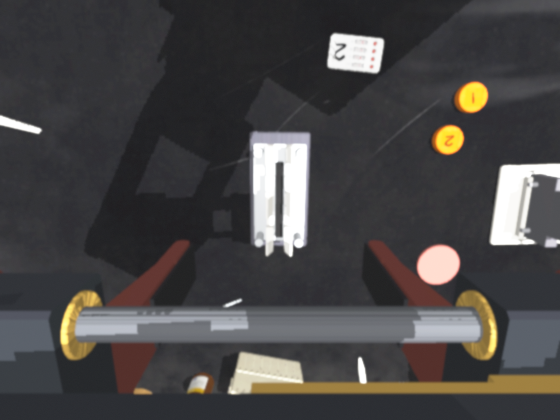

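The wrist view shows the stand at about (280,190), inverted so that image down is +x. The gaps are too small to resolve here, so I'll go closer and use depth profiles along the walls.

```bash
python3 - <<'E'
from bench import *
from h import *
q=np.load("q.npy")
c=dict(np.load("w_stand.npz")); print("cam",-c["R"].T@c["t"],c["intrinsics"][0,0])
move_ptp([.595,-.22,.13],q)
c=capture("wrist"); np.savez("w_stand.npz",**c); print("cam",-c["R"].T@c["t"],current_clock())
u,v=pix(c,[.52,-.22,.05]).astype(int); print(u,v)
y0,x0=max(v-130,0),max(u-130,0)
cv2.imwrite("pics/ws2.png",cv2.resize(c["image"][y0:v+130,x0:u+130],None,fx=2.2,fy=2.2)); print(x0,y0)
W=cloud(c); m=np.abs(W[...,0]-.52)+np.abs(W[...,1]+.22)<.15
print("base",rect(W,m&(W[...,2]>.005)&(W[...,2]<.012)))
print("hi",rect(W,m&(W[...,2]>.063)&(W[...,2]<.085)),np.nanpercentile(W[m][:,2],[50,90,98,99.5]))
# height map
G=np.full((24,60),np.nan)
for X in W[m]:
    i=int((X[1]+.26)/.0035); j=int((X[0]-.43)/.003)
    if 0<=i<24 and 0<=j<60 and not G[i,j]>X[2]: G[i,j]=X[2]
print("cols x=.430+.003j")
for i in range(24): print("%.3f"%(-.26+.0035*i)," ".join("--" if np.isnan(z) else "%2d"%(z*1000) for z in G[i]))
E
```

```text
cam [ 0.4317407  -0.2204787   0.43112687] 333.0653022614018
cam [ 0.52670016 -0.2204934   0.29167763] 3.0833
279 113
149 0
base (((516.7470092773438, -220.29010009765625), (75.66741180419922, 149.57662963867188), 89.32394409179688), np.int64(2776))
hi (((517.1522216796875, -220.27664184570312), (29.655681610107422, 122.9438705444336), 89.31389617919922), np.int64(2275)) [0.16727417 0.24360951 0.24732106 0.2481174 ]
cols x=.430+.003j
-0.260 --  0  0  0  4  5  4  5  7  7  6  6  6  5  5  6  7  6  7  6  7  7  6  6  7  7  7  7  7  7  7  8  7  7  7  7  7  7  7  7  6  7  8  7  8 228 228 248 246  7  7  7  7  5  0  0  1  1  0  0
-0.257 --  0  1  5  7  8  8  8  7  8  7  8  8  8  8  8  8  8  7  8  8  7  8  9  8  8  7  8  8  8  8  8  8  8  8  9  8  7  8  8  8  7  8  8  8 227 228 249 246  7  7  8  8  7  0  0  0  0  0  0
-0.253 --  1  0  5  8  8 -- -- -- 21 22 23 23 23 22 22 23 23 22 23 23 23 23 23 23 23 23 23 23 23 23 23 23 22 23 23 23 24 23 23 22 22 23 23 22 227 228 248 246 -- --  8  9  7  0  0  0  0  0  0
-0.249 --  0  0  4  7  7 -- -- -- 52 54 53 54 23 24 23 23 23 23 24 23 23 23 23 23 24 23 23
[... 3246 characters left out ...]
 23 22 22 21 21 23 22 23 23 22 21 22 22 22 22 22 22 21 22 22 21 227 228 249 246 238  7  8  7  7  4  0  0  0  0  0
-0.186 --  0  0  0  6  8  8  7  7  8  9  8  8  8  8  7  8  7  8  7  8  7  8  8  8  8  8  8  7  8  8  8  8  8  8  8  7  8  7  7  8  7  7  8  8 227 229 248 245 238  7  8  9  7  0  0  0  0  0  0
-0.183 --  0  0  0  6  8  7  7  7  6  7  7  7  6  5  6  6  7  6  5  6  5  5  6  6  5  5  5  0  0  5  5  5  2  0  0  1  4  5  0  0  0  0  0  3 227 248 248 246 238  0  0  0  0  0  0  0  0  0  0
-0.179 --  1  1  0  0  1  0  0  0  0  0  0  1  0  0  0  0  0  1  0  1  0  0  0  0  0  0  1  0  0  0  0  0  0  1  0  0  0  0  0  0  0  0 233 234 233 232 249 246 238 226 187 225 185 179 174 168 187 187  0
```

View pics/ws2.png

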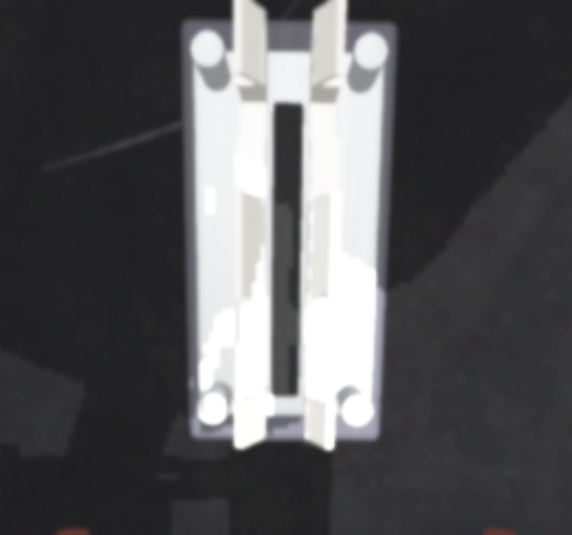

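The height map is clear. The gaps (z ≈ 37 mm) lie at x ≈ 0.474–0.488 and 0.534–0.548, so the entry is about (0.511, -0.2204). The gasket top is at z ≈ 41 mm and the stand yaw is about -0.7°. Next I'll refine that a little and pinch the plates.

```bash
python3 - <<'E'
from bench import *
from h import *
from scipy.spatial.transform import Rotation as Ro
c=dict(np.load("w_stand.npz")); W=cloud(c).reshape(-1,3)
for ya,yb in((-.236,-.230),(-.211,-.205)):
  for xa,xb in((.465,.497),(.525,.557)):
    m=(W[:,1]>ya)&(W[:,1]<yb)&(W[:,0]>xa)&(W[:,0]<xb)&(W[:,2]<.045); print("gap",np.percentile(W[m][:,0],[0,2,98,100]).round(4))
q=(Ro.from_euler('z',1,degrees=True)*Ro.from_quat(np.load("q.npy"))).as_quat()
move_gripper(.045)
for x,y in((.534,.108),(.531,.2475),(.534,.1785)):
    move_ptp([x,y,.125],q)
    if y==.108: 
        c=capture("wrist"); np.savez("w_rack.npz",**c)
    servo_line([x,y,.060],rate=.12,contact_N=6)
    f0=current_force(); move_gripper(0.0); sleep(.15)
    print(y,"gap",round(current_finger_gap()*1000,2),"df",np.round(current_force()-f0,1),current_position().round(4),"t",current_clock())
    move_gripper(.045); servo_line([x,y,.125],rate=.2)
E
```

```text
gap [0.4713 0.4729 0.4845 0.4848]
gap [0.5356 0.5357 0.5498 0.5499]
gap [0.4746 0.4747 0.4846 0.4847]
gap [0.5364 0.5364 0.5498 0.5498]
0.108 gap 14.59 df [-1.3 -0.   5.6] [0.5342 0.108  0.0604] t 6.6333
0.2475 gap 11.75 df [-0.1  0.8  3.5] [0.5311 0.2476 0.0603] t 9.8417
0.1785 gap 9.0 df [ 0.2 -1.5  3.6] [0.5341 0.1785 0.0602] t 12.875
```

The second pinch (y = 0.2475) read 11.75 mm, against 14.6 and 9.0 for the others, so that is the 12 mm dam. I'll refine its x, grip it and lift.

```bash
python3 - <<'E'
from bench import *
from h import *
from scipy.spatial.transform import Rotation as Ro
q=(Ro.from_euler('z',1,degrees=True)*Ro.from_quat(np.load("q.npy"))).as_quat()
x,y=.531,.2475
move_ptp([x+.03,y,.16],q)
c=capture("wrist"); np.savez("w_d.npz",**c); W=cloud(c)
m=(abs(W[...,0]-x)<.045)&(abs(W[...,1]-y)<.02)&(W[...,2]>.083)&(W[...,2]<.093)
r,n=rect(W,m); print(r,n,W[m].min(0),W[m].max(0))
m2=(abs(W[...,0]-x)<.06)&(abs(W[...,1]-y)<.012)&(W[...,2]>.03)&(W[...,2]<.078); print("lower",W[m2].min(0),W[m2].max(0))
px=(W[m].min(0)[0]+W[m].max(0)[0])/2; print("plate x",px)
px=px if abs(px-x)<.006 else x
np.save("px.npy",px)
servo_line([px,y,.125],rate=.15); servo_line([px,y,.060],rate=.12)
move_gripper(0.0); sleep(.2); print("gap",current_finger_gap(),current_force().round(2))
f0=current_force(); 
servo_line([px,y,.17],rate=.12); sleep(.2)
print("gap",current_finger_gap(),"df",(current_force()-f0).round(2),current_clock())
c=capture("wrist"); cv2.imwrite("pics/held.png",c["image"]); np.savez("w_held.npz",**c)
c=capture("side"); cv2.imwrite("pics/held_s.png",c["image"][100:400,100:460])
E
```

```text
((532.9712524414062, 247.48556518554688), (55.68107986450195, 11.694256782531738), 1.524922251701355) 1317 [0.50509678 0.24160003 0.08312066] [0.56082784 0.25404566 0.08904802]
lower [0.49144794 0.24135398 0.04913576] [0.57485454 0.25355131 0.06964109]
plate x 0.5329623116144588
gap 0.011804863249821043 [-0.5   0.27  4.27]
gap 0.011309285222523504 df [-0.08 -0.48 -5.62] 17.7667
```

View pics/held.png

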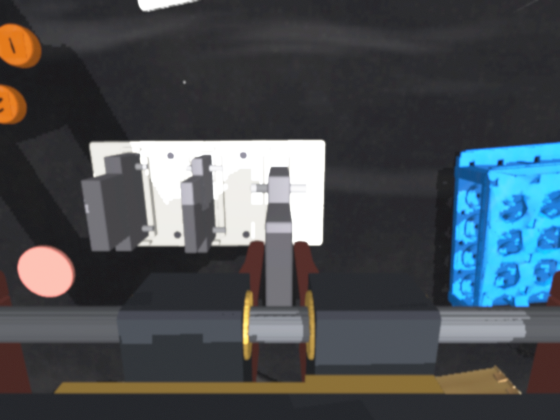

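The plate is lifted and hangs straight between the fingers, at about (280,250) in the picture. Now to the stand, lowering by feel.

```bash
python3 - <<'E'
from bench import *
from h import *
from scipy.spatial.transform import Rotation as Ro
q=(Ro.from_euler('z',-.7,degrees=True)*Ro.from_quat(np.load("q.npy"))).as_quat()
X,Y=.511,-.2203
p=current_position(); servo_line([p[0],p[1],.20],rate=.2)
move_ptp([X,Y,.20],q); servo_line([X,Y,.15],q,rate=.15); sleep(.3)
c=capture("wrist"); W=cloud(c); np.savez("w_pre.npz",**c)
m=(abs(W[...,0]-X)<.06)&(abs(W[...,1]-Y)<.012)&(W[...,2]>.085)&(W[...,2]<.19)
print("plate low z<.14: ",W[m&(W[...,2]<.145)].min(0).round(4),W[m&(W[...,2]<.145)].max(0).round(4), "gap",current_finger_gap())
f0=np.mean([current_force() for _ in range(5)],0); print("f0",f0.round(2),current_position().round(4),current_clock())
hit=servo_line([X,Y,.100],rate=.05,contact_N=4); sleep(.15)
print("hit",hit,current_position().round(4),(current_force()-f0).round(2),current_torque().round(2),current_clock())
np.save("f0.npy",f0)
c=capture("side"); cv2.imwrite("pics/ins.png",cv2.resize(c["image"][100:220,250:410],None,fx=4,fy=4))
E
```

```text
plate low z<.14:  [ 0.4695 -0.2322  0.098 ] [ 0.485  -0.2084  0.145 ] gap 0.011523971598019359
f0 [ 0.    0.06 -1.2 ] [ 0.5114 -0.2205  0.1507] 20.7083
hit False [ 0.5113 -0.2205  0.1004] [-0.24 -0.34 -0.17] [ 0.07 -0.13 -0.06] 22.0083
```

View pics/ins.png

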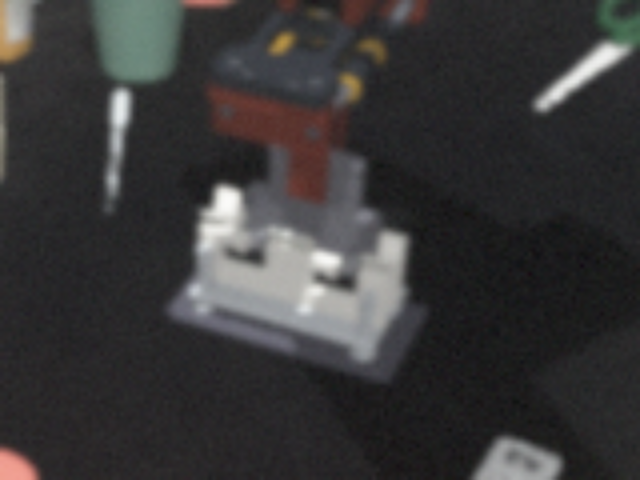

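The plate is in the slot with its pins in the gaps and no contact force yet. I'll press down in 1 mm steps, watching the force.

```bash
python3 - <<'E'
from bench import *
from h import *
X,Y=.511,-.2203; f0=np.load("f0.npy")
def F():
    a=[]
    for _ in range(4): a.append(current_force()-f0); sleep(.02)
    return np.mean(a,0)
z=.097
while z>.0785:
    servo_line([X,Y,z],rate=.02); sleep(.08); f=F()
    print(round(z,4),current_position()[2].round(4),f.round(1),round(current_finger_gap()*1e3,1))
    if f[2]>13.2 or np.hypot(*f[:2])>8: break
    z-=.001
print(current_clock(),current_torque().round(2))
E
```

```text
0.097 0.097 [ 0.5 -0.2  0.8] 12.0
0.096 0.096 [ 0.1 -0.3  0.1] 11.8
0.095 0.095 [ 0.2 -0.5  0.9] 11.9
0.094 0.094 [ 0.2 -0.2  0.8] 12.1
0.093 0.0932 [ 0.2 -0.2  2.7] 11.8
0.092 0.0921 [-0.3 -0.1  3.6] 11.6
0.091 0.0911 [-0.  -0.1  5.1] 11.8
0.09 0.0901 [ 0.  -0.3  6.8] 12.3
0.089 0.0892 [-0.   0.1  7. ] 11.8
0.088 0.0883 [0.2 0.5 8.7] 12.2
0.087 0.0875 [-0.7  0.3  9.5] 12.2
0.086 0.0866 [-0.8  0.3 10.1] 12.2
0.085 0.0857 [-1.2  0.3 11.5] 11.8
0.084 0.0848 [-1.1  1.1 12.8] 12.2
0.083 0.0839 [-1.9  0.4 13.4] 11.8
28.1083 [0.28 0.23 0.04]
```

Contact came at TCP z ≈ 0.0935. The dam is now pressed about 9.5 mm at 13.4 N, and travel and force agree. Now I'll slide it +x while pressed.

```bash
python3 - <<'E'
from bench import *
from h import *
X,Y=.511,-.2203; f0=np.load("f0.npy"); z=.083
for d in (.004,.008,.012,.015,.018,.0195):
    hit=servo_line([X+d,Y-.012*d,z],rate=.015,contact_N=9); sleep(.1)
    f=np.mean([current_force()-f0 for _ in range(3)],0); p=current_position()
    print(d,hit,p.round(4),f.round(1),round(current_finger_gap()*1e3,1))
    if hit or f[2]<10.2 or f[2]>16.5: break
print(current_clock(),current_torque().round(2))
E
```

```text
0.004 False [ 0.5129 -0.2202  0.0834] [-7.2 -1.  14.2] 11.9
0.008 False [ 0.5166 -0.22    0.0833] [-7.1  0.9 14.9] 11.6
0.012 False [ 0.5206 -0.22    0.0832] [-5.9  0.1 14.3] 11.9
0.015 False [ 0.5235 -0.22    0.0832] [-6.2  0.2 15.2] 11.6
0.018 False [ 0.5265 -0.22    0.0832] [-7.   0.3 15. ] 11.8
0.0195 False [ 0.5279 -0.22    0.0832] [-7.3 -0.1 13.4] 11.9
30.9083 [0.12 1.26 0.02]
```

```bash
python3 - <<'E'
from bench import *
from h import *
X,Y=.511,-.2203; f0=np.load("f0.npy"); z=.083
for d in (.0205,.0215,.0225,.0235,.0245):
    hit=servo_line([X+d,Y-.012*d,z],rate=.015,contact_N=9); sleep(.1)
    f=np.mean([current_force()-f0 for _ in range(3)],0); p=current_position()
    print(d,hit,p.round(4),f.round(1))
    if hit or f[0]<-11.5 or f[2]<10.2 or f[2]>16.5 or p[0]>.5312: break
print(current_clock(),current_torque().round(2))
c=capture("wrist"); np.savez("w_l.npz",**c); W=cloud(c)
m=(abs(W[...,0]-.53)<.07)&(abs(W[...,1]+.2203)<.008)&(W[...,2]>.06)&(W[...,2]<.115)
print("plate min x, by z:",[ (zz,W[m&(abs(W[...,2]-zz)<.003)].min(0)[0].round(4)) for zz in (.065,.072,.08,.09,.1,.11) if (m&(abs(W[...,2]-zz)<.003)).any()])
E
```

```text
0.0205 False [ 0.5288 -0.22    0.0832] [-7.6  0.4 13.3]
0.0215 False [ 0.5298 -0.22    0.0832] [-6.3 -0.2 13.8]
0.0225 False [ 0.5308 -0.22    0.0832] [-6.6  0.3 13.7]
0.0235 False [ 0.5318 -0.22    0.0832] [-7.3  0.7 14.8]
32.3083 [0.08 1.38 0.  ]
plate min x, by z: [(0.065, np.float64(0.4602)), (0.072, np.float64(0.4895)), (0.08, np.float64(0.5033)), (0.09, np.float64(0.5034)), (0.1, np.float64(0.5034)), (0.11, np.float64(0.5034))]
```

```bash
python3 - <<'E'
from bench import *
from h import *
X,Y=.511,-.2203; f0=np.load("f0.npy"); z=.083
for d in (.0245,.0255,.0265):
    hit=servo_line([X+d,Y-.012*d,z],rate=.015,contact_N=9); sleep(.1)
    f=np.mean([current_force()-f0 for _ in range(3)],0); p=current_position()
    print(d,hit,p.round(4),f.round(1))
    if hit or f[0]<-10: break
print(current_clock(),current_torque().round(2))
E
```

```text
0.0245 False [ 0.5321 -0.22    0.0831] [-9.1 -0.3 15.7]
0.0255 False [ 0.5323 -0.22    0.083 ] [-10.6  -0.9  17.1]
33.0583 [-0.15  1.99 -0.03]
```

The end stop is felt at x ≈ 0.532, which is 20 mm from an entry at about 0.512. I'll ease back the side load, let the dam rise gently into the notches, and open.

```bash
python3 - <<'E'
from bench import *
from h import *
Y=-.2205; f0=np.load("f0.npy")
def rep(t):
    sleep(.1); f=np.mean([current_force()-f0 for _ in range(3)],0); print(t,current_position().round(4),f.round(1)); return f
servo_line([.5308,Y,.083],rate=.015); rep("back")
for z in (.0845,.086,.0875,.0885):
    servo_line([.5308,Y,z],rate=.015); f=rep(z)
    if f[2]<6: break
move_gripper(.035); sleep(.3); rep("open")
p=current_position(); servo_line([p[0],p[1],.13],rate=.08); servo_line([.58,p[1],.16],rate=.2); sleep(.3); print(current_clock())
c=capture("wrist"); W=cloud(c); np.savez("w_f.npz",**c)
m=(abs(W[...,0]-.53)<.045)&(abs(W[...,1]+.22)<.02)&(W[...,2]>.1)&(W[...,2]<.13)
r,n=rect(W,m); print(r,n,"top z",np.median(W[m][:,2]),W[m].min(0),W[m].max(0))
cv2.imwrite("pics/fin.png",c["image"])
s=capture("side"); cv2.imwrite("pics/fin_s.png",cv2.resize(s["image"][100:220,250:410],None,fx=4,fy=4))
E
```

```text
back [ 0.5316 -0.2201  0.0841] [ 0.5  3.3 13. ]
0.0845 [ 0.5315 -0.2201  0.0854] [ 0.6  3.  11.5]
0.086 [ 0.5315 -0.2201  0.0867] [ 0.3  2.7 10. ]
0.0875 [ 0.5315 -0.2201  0.088 ] [0.5 1.7 8.9]
0.0885 [ 0.5314 -0.2201  0.0889] [0.9 2.  7.7]
open [ 0.5308 -0.2205  0.0885] [-0.   0.6  1.9]
37.4667
((531.6199951171875, -220.2890167236328), (11.613062858581543, 55.26073455810547), 89.67689514160156) 1780 top z 0.11646312406583142 [ 0.50396604 -0.22606317  0.11370115] [ 0.55922896 -0.21436105  0.11857406]
```

View pics/fin_s.png

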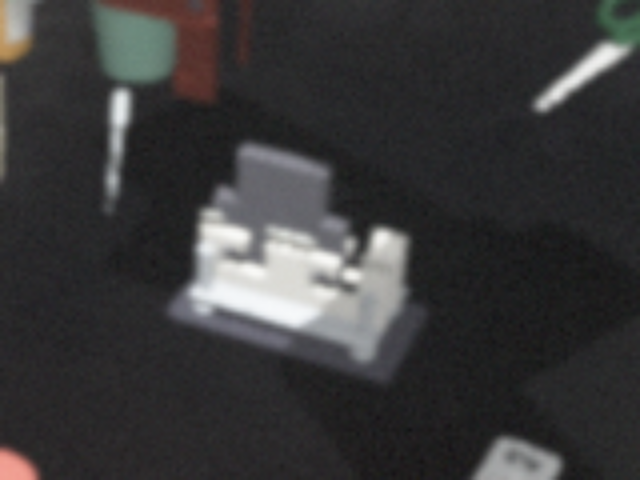

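```bash
python3 - <<'E'
from h import *
for n,s,z0 in(("w_f.npz",.532,.1),("w_d.npz",.533,.08)):
    W=cloud(dict(np.load(n))); yc=-.2203 if n=="w_f.npz" else .2475
    m=(abs(W[...,0]-s)<.025)&(abs(W[...,1]-yc)<.004)&(W[...,2]>z0)&(W[...,2]<z0+.03)
    P=W[m]; A=np.c_[P[:,0]-s,P[:,1]-yc,np.ones(len(P))]; print(n,np.linalg.lstsq(A,P[:,2],rcond=None)[0].round(4))
W=cloud(dict(np.load("w_f.npz")))
for z in(.113,.1,.095,.085):
    m=(abs(W[...,0]-.525)<.04)&(abs(W[...,1]+.22)<.01)&(abs(W[...,2]-z)<.004); print(z,W[m].min(0).round(4) if m.any() else None)
E
```

```text
w_f.npz [-0.0003 -0.0031  0.1165]
w_d.npz [-0.0006  0.0018  0.0871]
0.113 [ 0.504  -0.2261  0.1137]
0.1 None
0.095 None
0.085 [ 0.4904 -0.2251  0.081 ]
```

The dam is upright. Its top is at 0.1174 m after correcting the wrist camera's 0.9 mm bias, so the gasket stays pressed about 4 mm, as expected for a locked plate. Handing in.

```bash
python3 -c "
from bench import *
print(current_clock(),current_force().round(2)); close_job()"
```

```text
37.5667 [-0.55 -0.02  0.99]
the job is handed in; nothing more can be done
```

I found the 12 mm dam, locked it in the casting stand and handed the job in at about 37.6 s of the 72 s. No verdict is reported, so what follows rests on my own checks.

- **Finding the dam:** The pinches read 14.6, 11.75 and 9.0 mm. I took the 11.75 mm plate as the 12 mm dam and left the other two in their slots. I did not measure those two again after lifting the dam. A wrist picture then showed both still standing in their slots.
- **Pressing and sliding:** The dam met the gasket at a gasket height of about 41.5 mm and was pressed about 9.5 mm at 13.4 N. Sliding it to the end stop raised the force to 17.1 N. By position it was then pressed about 10.5 mm, below the 13 mm crush limit.
- **Letting go:** I eased it about 6 mm up into the notches before opening the fingers, rather than letting it snap up.

**Last checks:**
- The top face is level to under 0.2°.
- The dam's middle is about 19.6 mm along from the felt entry and within 1 mm of the slot's middle plane.
- The gasket stays pressed about 4 mm. The raw camera height gave about 5 mm, and I corrected it for a bias of about 0.9 mm seen on a plate in the rack. Both values are inside the 2.5 to 5.8 mm limits.
- The gripper stood clear of everything.

The entry point as seen (x = 0.511) and as implied by the end stop (x = 0.512) differ by 1 mm. No check failed.

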